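Slide the guide plate home under the jig's sprung clips

TASK

Pick up the aluminium drill-guide plate by its wooden grip block, lay it on the bed of the drilling jig with its thin nose towards the two sprung clips, and slide it under them, so that both clips ride up over the nose and snap down into the plate's cross recess. Push it gently on (pressing it against the stop with no more than about 12 N) until its nose is fully home against the end stop, whose setting you must find by feel, then let go. Leave the jig and everything else on the bench where it is.

Things in the scene. Friction and masses are not known exactly. Their poses are not given: they have to be found in the camera images.
- plate: aluminium guide plate 150 (x) x 60 (y) x 10 mm (z), about 0.22 kg, with an upright wooden grip block near its rear and three brass bushes ahead of it; lies flat on the bench at the start. Origin at the centre of its underside, x towards the nose, z up. The front 16 mm (x = +59 to +75) slope down to a nose edge 4 mm thick.
- plate_nose (a point): middle of the plate's nose edge, at its underside: 75 mm ahead of the plate's origin; axes as the plate
- plate_recess (a point): centre of the floor of the plate's cross recess, 29 mm ahead of the plate's origin, 6 mm above its underside. The recess is 40 mm long (x = +9 to +49), 4 mm deep, over the full width. Between it and the sloping nose is a land 10 mm thick, x = +49 to +59 mm.
- plate_grip (a point): centre of the grip block, 53 mm behind the plate's origin and 30 mm above its underside. The block is 32 mm long (x), 22 mm wide (y: grasp here) and stands from 10 to 44 mm above the underside; flat sides.
- jig: drilling jig fixed to the bench: plywood bed 210 (x) x 120 (y) mm, its top 16 mm above the bench. Origin at the centre of its underside, x the direction in which the plate is slid in, z up; open mouth at -x. Two wooden fences 8 mm high, x = -25 to +95 mm, leave a channel 64 mm wide; they flare outwards from x = -25 to -72 mm. Its tallest parts stand 30 mm above the bed (40 mm with clips lifted).
- jig_mouth (a point): point on the bed's top, on the centre line right under the clip rollers: 10 mm ahead of the jig's origin, 16 mm above the bench; axes as the jig. Both clips are hinged 80 mm further in, side by side, and reach back to here. The bed's middle is a slippery white laminate strip.
- jig_stop_slot (a point): middle of the end stop's setting range, on the bed's top, 56 mm ahead of the jig's origin. The stop is a steel block 16 mm wide on the centre line, clamped and unyielding; its face is set anywhere from 14 mm before to 14 mm beyond this point. Its setting is not reported: feel for it. With the plate home the rollers are always inside its recess.
- clip_left (a joint): hinge of the clip at the jig's +y side, rad: 0 = at rest, the roller's underside 5 mm above the bed; about 0.06 on the 10 mm land, 0.01 in the recess. Roller 18 mm off the centre line, radius 5 mm, width 14 mm; spring 2 to 3 N at the roller. Driving both clips up the slope takes a push of some 6 to 14 N in all, sliding on with the rollers in the recess 1 to 5 N.
- clip_right (a joint): the same hinge of the clip at the jig's -y side
- screw_tin: round open tin of screws, 67 mm across, 32 mm high, bystander; origin at the centre of its underside
- offcut_small: small pine offcut 45x75x18 mm, bystander; origin at the centre of its underside
- try_square: try square with wooden stock and steel blade, lying flat, 196x115x18 mm, bystander; origin at the centre of its underside
- glue_bottle: upright glue bottle 53 mm wide, 168 mm high, bystander; origin at the centre of its underside
- sand_block: sanding block 46x110x40 mm, bystander; origin at the centre of its underside
Not all that is in view belongs to the job. What is shaped like the plate but purple is not meant.

How it is judged:
By the outcome, as a careful person would: the job done as asked, in the order asked, and still so for the second after the job is handed in, with the robot touching nothing.
It also fails if it takes over 64 s, if anything falls off the work surface, if the arm or the gripper's body presses on something with over 40 N, if the wrist force passes 120 N, or if a joint passes its speed limit or range.

ROBOT

A 7-joint arm with a two-finger parallel gripper is mounted at the origin on a cart in front of the work surface, level with it; the furniture and walls round the work are solid. World frame = base frame: x ahead of the robot, y to its left, z up, the work surface at z = 0. Lengths are in m, angles in degrees, forces in N, time in s.
With the tool pointing down it reaches from about 0.425 to 0.875 m from the base axis. Payload 4.7 kg.
Tool frame: the origin (TCP) lies between the finger pads; the fingertips stand 8 mm ahead of it and the grasp point (between the pads) lies 11 mm behind it; z points along the fingers, y is the line along which they close (so a half turn about z gives the same grasp; the last joint's range is limited). The gripper opens to 87 mm and grips with 3 to 60 N. Pads are 19 mm wide; open, the fingers measure 117 mm over their backs; the gripper's body (75 mm by 190 mm) begins 51 mm behind the grasp point.
Start: joints at [-72.416, 18.392, -4.016, 83.108, 1.295, 78.541, -3.26], TCP at [0.188, 0.622, 0.231] pointing down, gripper open.
Joint ranges: [-163.93, 163.93], [-17.29, 119.83], [-79.2, 71.16], [3.27, 140.29], [-89.18, 269.18], [5.43, 117.66], [-154.24, 154.24]. Speed limits (degrees/s): [147.25, 147.25, 180, 180, 180, 180, 180].

INTERFACE

Orientations are given as [roll, pitch, yaw] about the fixed x, y, z axes, in that order (R = Rz(yaw) Ry(pitch) Rx(roll)).
In Python, from cell import env, viewer gives the robot as it stands. The module is installed in compiled form; this text tells all that it offers.
- The arm moves only by the tool arm_command, never from a script. Its argument "series" is a list of rows, each a list of 2 entries, a list of its own where there are three numbers: the shift along the tool's x, y, z in mm, then the turn about the tool's z in rad. A call has exactly 5 rows; each row is the pose to reach, as a shift and turn from the pose commanded when the call began, along the tool's axes at that moment; what a row does not reach only later rows make up. A row lasts 1/10 s, in which the tool goes at most 50 mm and 8.59 degrees, less where a joint would pass 70% of its speed; a pose out of reach is approached as far as the arm can. A call with a gripper value outside its range is refused whole. "grip" is the gripper command: -1 is fully open, 1 is shut, values between are in proportion, set as the call begins (left out, the last holds). The fingers move at their own pace and stop on an object; "grip_force" is the grip in N (left out, the last holds). Time passes only in rows, so rows that repeat a pose let the fingers close, or fill a call up. It gives the time, the measured TCP pose, the force, the opening and the grip force at its end, in the units of the state.
- env.get_obs(): the state, without advancing time (a new reading comes with each control period).
- viewer.read_camera(name): name is "scene" or "top" or "wrist"; returns (picture, depth): 420x560x3 uint8, blue, green, red; 420x560 float32, m along the optical axis (not along the pixel's ray), 0 where there is no reading.
- viewer.calibration(name): a dict with "K" (3x3 intrinsics, pixels), "T" (4x4, takes a point from camera to world coordinates); the wrist camera has in their place "hand_eye" (4x4, takes a point from camera to tool coordinates, whose origin is the TCP and whose axes are the flange's). Camera axes: x right, y up, looking along -z (the intrinsics and any distortion apply to the point x, -y, -z); pixel columns grow to the right and rows downward; lengths in m; the calibration is good to about 2 mm. A picture is of the moment at which its call begins: read the wrist's pose just before it. calibration takes no time and is no camera call.
- env.sign_off(): hands the job in; it is judged then, once.
The state is a dict: "time_s": time; "qpos": joint angles; "joint_velocities": joint speeds; "effort": joint torques, N m; "tool_pos": TCP position; "tool_rot": TCP orientation; "force": force on the tool from outside, world axes, zero at the start; "wrist_torque": the same for the moment, N m; "grip_width": finger opening in m; "grasp_force": force on a finger pad.
Only numpy, scipy, OpenCV 4.12 (cv2) and the standard library are available. Lean on these libraries where they do the work, as an engineer would, in place of code of your own. Each camera call takes 0.05 s, during which the arm holds its last target. There are 200 camera calls.

## Working session

There is one attempt and no reset: what is moved stays moved. The work goes in short steps, Python scripts to look and compute and a tool call to move; the robot and the scene stay as the last step left them, time stands still between calls to the robot, and variables do not carry over. Pictures are saved under pics/ and viewed, at most 10 in all, crops included, and the job is handed in when it is done.

Besides the shell and the picture viewer there is one more tool, called after "Emit:" as name(argument=value, ...), one argument or row to a line, values as JSON. arm_command: Moves the arm, as the interface text tells. Its arguments: {"type":"object","properties":{"series":{"type":"array"},"grip":{"type":"number"},"grip_force":{"type":"number"}},"required":["series"]}

```bash
mkdir -p pics; cat > h.py <<'E'
import numpy as np, cv2
from cell import env, viewer
def cloud(name):
    o=env.get_obs(); im,d=viewer.read_camera(name); c=viewer.calibration(name); K=np.array(c["K"])
    v,u=np.mgrid[0:420,0:560]
    P=np.stack([(u-K[0,2])/K[0,0]*d,-(v-K[1,2])/K[1,1]*d,-d],-1)
    if name=="wrist":
        from scipy.spatial.transform import Rotation as R
        T=np.eye(4);T[:3,:3]=R.from_euler('xyz',o["tool_rot"],degrees=True).as_matrix();T[:3,3]=o["tool_pos"];T=T@np.array(c["hand_eye"])
    else: T=np.array(c["T"])
    W=P@T[:3,:3].T+T[:3,3]; W[d==0]=np.nan
    return im,d,W
E
python3 - <<'E'
from h import *
o=env.get_obs();print(o)
for n in("top","scene"):
    im,d,W=cloud(n);cv2.imwrite(f"pics/{n}0.png",im);np.save(f"{n}0.npy",W);c=viewer.calibration(n);print(n,c)
E
```

```text
{'time_s': 0.0, 'qpos': array([-72.41603819,  18.44016703,  -4.01710947,  83.17267929,
         1.29546422,  78.53938205,  -3.25912941]), 'joint_velocities': array([-0.02263933,  0.01510282, -0.01827303, -0.01010528,  0.00672171,
        0.06004515,  0.10808428]), 'effort': array([-6.22184853e-04, -4.91273260e+01, -4.04549316e-01, -3.12549520e+01,
       -6.40135864e-02,  4.32283350e-02,  1.61932353e-04]), 'tool_pos': array([0.18749644, 0.62183461, 0.22946862]), 'tool_rot': array([-1.79893042e+02,  5.50476441e-03,  1.63228204e+02]), 'force': array([-0.24387733,  0.7415712 , -0.26630784]), 'wrist_torque': array([-0.01005893, -0.0645325 ,  0.02609216]), 'grasp_force': 0.0, 'grip_width': 0.08696839808381325}
top {'K': array([[394.80119235,   0.        , 276.12971765],
       [  0.        , 394.80119235, 205.38714332],
       [  0.        ,   0.        ,   1.        ]]), 'T': array([[-4.23634132e-04,  9.96305337e-01, -8.58807126e-02,
         4.65034346e-01],
       [-9.99791202e-01,  1.33253757e-03,  2.03906082e-02,
         6.78833984e-02],
       [ 2.04297111e-02,  8.58714191e-02,  9.96096745e-01,
         1.28824820e+00],
       [ 0.00000000e+00,  0.00000000e+00,  0.00000000e+00,
         1.00000000e+00]])}
scene {'K': array([[543.36976212,   0.        , 280.09375204],
       [  0.        , 543.36976212, 213.29868606],
       [  0.        ,   0.        ,   1.        ]]), 'T': array([[ 0.69980559,  0.54226331, -0.46499747, -0.20832368],
       [-0.71414618,  0.54599642, -0.43804467, -0.67230833],
       [ 0.0163514 ,  0.63862227,  0.76934662,  1.37180141],
       [ 0.        ,  0.        ,  0.        ,  1.        ]])}
```

View pics/top0.png

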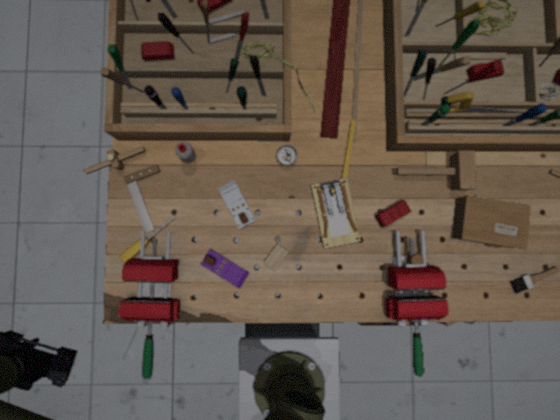

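View pics/scene0.png

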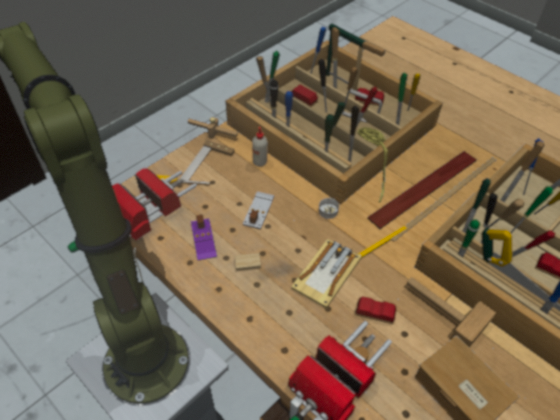

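Candidates: the silver plate at top (238,204) with its grip at (245,218), and the purple look-alike at (225,268). I choose the silver one. The jig is at (335,212). Next, a close crop to check the choice and both directions.

```bash
python3 - <<'E'
from h import *
im=cv2.imread("pics/top0.png");c=im[165:260,205:375]
c=cv2.resize(c,None,fx=4.7,fy=4.7,interpolation=cv2.INTER_CUBIC);cv2.imwrite("pics/crop1.png",cv2.convertScaleAbs(c,alpha=1.5))
W=np.load("top0.npy")
for n,(u,v) in dict(plate=(235,200),grip=(245,218),bench=(290,200),jig=(335,212),jigbot=(340,243),jigtop=(330,182)).items(): print(n,W[v,u])
E
```

```text
plate [0.5924016  0.17511202 0.01219907]
grip [0.5323016  0.14051696 0.04395032]
bench [ 0.59368716 -0.00390278  0.00223606]
jig [ 0.55376243 -0.14966474  0.01181829]
jigbot [ 0.45346819 -0.16361507  0.01687249]
jigtop [ 0.65132184 -0.13369699  0.01725165]
```

View pics/crop1.png

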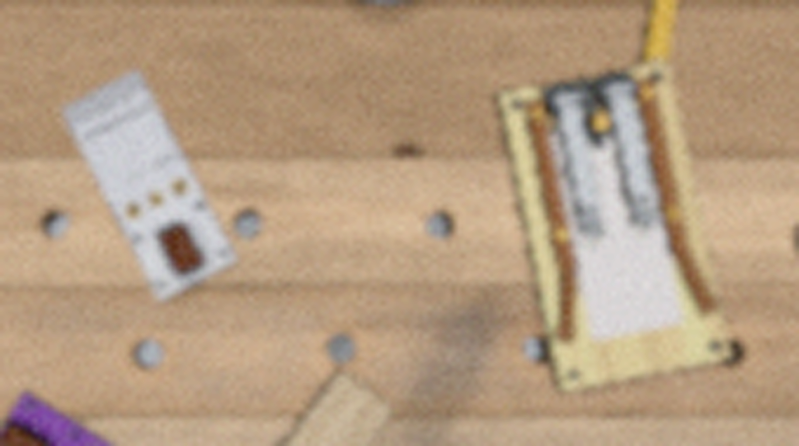

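Crop: the silver plate has its nose at upper left (100,90) and its grip at (182,250). The jig mouth faces the robot (640,370) and the clips hinge at the top (600,90). Now I'll fit both poses.

```bash
python3 - <<'E'
from h import *
W=np.load("top0.npy");im=cv2.imread("pics/top0.png")
def rect(u0,u1,v0,v1,zl,zh):
    S=W[v0:v1,u0:u1];b=np.nanmedian(S[...,2][S[...,2]<.006]);m=((S[...,2]-b>zl)&(S[...,2]-b<zh)).astype(np.uint8)
    n,l,st,_=cv2.connectedComponentsWithStats(m);k=1+np.argmax(st[1:,4]);p=S[l==k]
    r=cv2.minAreaRect((p[:,:2]*1000).astype(np.float32));print(b,len(p),r,'zmed',np.median(p[:,2]));print(cv2.boxPoints(r).round(1).tolist());return p
rect(212,262,172,235,.0045,.06)
g=rect(225,262,200,235,.03,.06);print('grip',g.mean(0))
rect(305,368,172,252,.010,.06)
rect(305,368,172,252,.033,.06)
S=W[172:252,305:368]; print(np.nanmax(S[...,2]))
E
```

```text
5.357099753056094e-05 760 ((577.367431640625, 171.12789916992188), (151.98390197753906, 69.46514892578125), 24.641746520996094) zmed 0.009598893415674992
[[493.79998779296875, 171.0], [522.7999877929688, 107.9000015258789], [660.9000244140625, 171.1999969482422], [632.0, 234.39999389648438]]
5.750533421755577e-05 71 ((533.498779296875, 145.25286865234375), (31.552385330200195, 21.149715423583984), 27.335100173950195) zmed 0.04369632776772403
[[514.5999755859375, 147.39999389648438], [524.2999877929688, 128.60000610351562], [552.4000244140625, 143.10000610351562], [542.7000122070312, 161.89999389648438]]
grip [0.53299414 0.145112   0.04348197]
-0.00037068327895573017 2398 ((562.534912109375, -150.62710571289062), (231.156982421875, 124.21359252929688), 10.70875072479248) zmed 0.017763406753209088
[[437.3999938964844, -111.0999984741211], [460.5, -233.10000610351562], [687.5999755859375, -190.1999969482422], [664.5999755859375, -68.0999984741211]]
-0.00037068327895573017 253 ((602.2261962890625, -139.99212646484375), (84.66246795654297, 59.680789947509766), 9.671382904052734) zmed 0.037138746478558415
[[555.5, -117.69999694824219], [565.5, -176.5], [649.0, -162.3000030517578], [638.9000244140625, -103.5]]
0.04947793837602288
```

```bash
cat >> h.py <<'E'
from scipy.spatial.transform import Rotation as Rr
def go(p,yaw):
    o=env.get_obs();R=Rr.from_euler('xyz',o["tool_rot"],degrees=True).as_matrix()
    s=R.T@(np.array(p)-o["tool_pos"])*1000
    t=-(yaw-o["tool_rot"][2]+180)%360-180
    t=-(((yaw-o["tool_rot"][2])+180)%360-180)
    print("shift",s.round(1),"turn",round(np.radians(t),4),"rot",o["tool_rot"].round(2),"f",o["force"].round(1),"t",o["time_s"])
E
python3 - <<'E'
from h import *
go((.545,.15,.26),26); c=viewer.calibration("wrist");print(np.array(c["hand_eye"]).round(3),c["K"])
E
```

```text
shift [-478.5 -348.7  -29.8] turn 2.395 rot [-179.9     0.    163.23] f [-0.6  0.3  0.7] t 0.1
[[-0.     0.965  0.262  0.071]
 [ 1.    -0.     0.    -0.   ]
 [ 0.     0.262 -0.965 -0.154]
 [ 0.     0.     0.     1.   ]] [[360.46265431   0.         280.94533957]
 [  0.         360.46265431 211.35343733]
 [  0.           0.           1.        ]]
```

Emit:
arm_command(
  series=[
    [[-38,-28,-5],0.14],
    [[-76,-56,-10],0.28],
    [[-114,-84,-15],0.42],
    [[-152,-112,-20],0.56],
    [[-190,-140,-25],0.7],
  ],
  grip=-1,
)

```text
time_s: 0.6
tool_pos: [0.3299, 0.4316, 0.2554]
tool_rot: [-180.0, 0.0, 122.8]
force: [0.8, 0.9, 0.4]
grip_width: 0.0871
grasp_force: 0.0
```

```bash
python3 -c "
from h import *
go((.545,.15,.26),26)"
```

```text
shift [-353.2   28.3   -4.6] turn 1.6893 rot [-1.7998e+02  1.0000e-02  1.2279e+02] f [0.8 0.9 0.4] t 0.6
```

Emit:
arm_command(
  series=[
    [[-44,4,0],0.148],
    [[-88,7,0],0.296],
    [[-132,11,0],0.444],
    [[-176,14,0],0.592],
    [[-220,18,0],0.74],
  ],
)

```text
time_s: 1.1
tool_pos: [0.465, 0.2573, 0.2553]
tool_rot: [-180.0, -0.0, 80.4]
force: [-0.7, -0.4, -0.7]
grip_width: 0.0871
grasp_force: 0.0
```

```bash
python3 -c "
from h import *
go((.545,.15,.26),26)"
```

```text
shift [-92.4  96.8  -4.7] turn 0.9491 rot [-179.98   -0.     80.38] f [-0.7 -0.4 -0.7] t 1.1
```

Emit:
arm_command(
  series=[
    [[-23,24,0],0.148],
    [[-46,48,0],0.296],
    [[-69,72,0],0.444],
    [[-92,97,0],0.592],
    [[-92,97,0],0.74],
  ],
)

```text
time_s: 1.6
tool_pos: [0.5477, 0.1465, 0.2553]
tool_rot: [179.8, 0.1, 37.5]
force: [0.4, -0.0, 0.2]
grip_width: 0.087
grasp_force: 0.0
```

Emit:
arm_command(
  series=[
    [[0,0,0],0.105],
    [[0,0,0],0.209],
    [[0,0,0],0.209],
    [[0,0,0],0.209],
    [[0,0,0],0.209],
  ],
)

```text
time_s: 2.1
tool_pos: [0.5452, 0.1527, 0.2554]
tool_rot: [-180.0, 0.0, 26.5]
force: [-1.1, 0.6, -0.8]
grip_width: 0.0872
grasp_force: 0.0
```

```bash
python3 - <<'E'
from h import *
im,d,W=cloud("wrist");cv2.imwrite("pics/w1.png",im);np.save("w1.npy",W)
b=np.nanmedian(W[...,2][abs(W[...,2])<.006]);print(b)
for lo,hi in((.0065,.06),(.036,.055)):
    m=((W[...,2]-b>lo)&(W[...,2]-b<hi)).astype(np.uint8)
    n,l,st,c=cv2.connectedComponentsWithStats(m)
    for k in range(1,n):
        if st[k,4]>300:
            p=W[l==k];r=cv2.minAreaRect((p[:,:2]*1000).astype(np.float32));print(st[k],r,p.mean(0),np.median(p[:,2]))
go((.56,-.15,.28),10)
E
```

```text
6.067279939417358e-05
[ 466    0   94   36 1779] ((789.682373046875, 30.88701057434082), (73.1576156616211, 2.539442539215088), 89.5778579711914) [0.78969755 0.02414064 0.03253201] 0.03211588253041048
[ 457   39   79   72 2116] ((738.86767578125, 5.450752258300781), (66.57583618164062, 66.45391082763672), 7.600340843200684) [0.74206545 0.00223646 0.02096764] 0.021323641267150695
[475  55  38  46 493] ((742.4002685546875, 3.4731597900390625), (37.20589065551758, 36.061283111572266), 61.84298324584961) [0.73925741 0.00163613 0.00967462] 0.009574020969051467
[ 252   74   57   38 1223] ((629.2596435546875, 195.5144500732422), (36.619483947753906, 60.45302963256836), 19.700904846191406) [0.63155438 0.19577089 0.00913596] 0.009340594903181787
[   0   92   95  158 4508] ((443.2369079589844, 402.6712646484375), (184.3579559326172, 95.77693939208984), 7.686175346374512) [0.43591676 0.38605602 0.03370564] 0.035336779316516825
[ 254  127   55   86 4095] ((555.0496215820312, 156.5178680419922), (93.29603576660156, 59.4387092590332), 27.666589736938477) [0.55373537 0.15564515 0.01561008] 0.010475
[... 1058 characters left out ...]
[0.4189604  0.38853099 0.04425598] 0.043604155211895035
[272 182  21  31 626] ((533.7818603515625, 145.4200439453125), (31.32177734375, 21.037303924560547), 26.812002182006836) [0.53457418 0.14556705 0.04375538] 0.044009911353093456
[523 212  33  38 474] ((623.1539306640625, -122.04672241210938), (43.25116729736328, 25.777507781982422), 20.21797752380371) [ 0.62492008 -0.11867213  0.03754142] 0.037198859610850205
[127 245  30  29 498] ((403.09234619140625, 252.50062561035156), (26.29393768310547, 22.06836700439453), 57.98270034790039) [0.40450393 0.2523503  0.04330365] 0.0438353420774335
shift [-121.5  277.6  -24.5] turn 0.2868 rot [-1.800e+02  1.000e-02  2.643e+01] f [-1.  -0.7  0.2] t 2.15
```

View pics/w1.png

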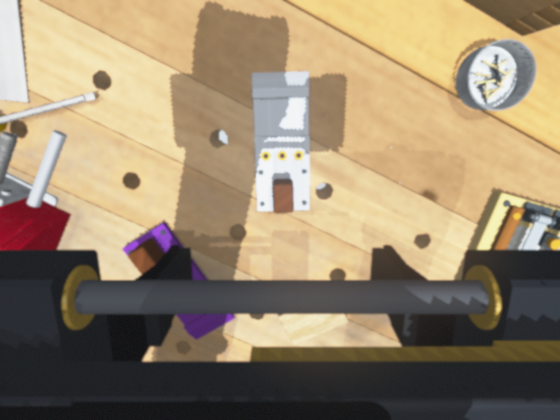

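Wrist picture: the silver plate is upright in the image, with the nose at (280,85), bushes at (282,155) and the grip at (283,195), pose agreeing with the top view. The purple one is at lower left and the jig is just visible at the right edge. I'll look at the jig before grasping.

Emit:
arm_command(
  series=[
    [[-28,48,0],0.06],
    [[-56,96,0],0.12],
    [[-84,144,0],0.18],
    [[-112,192,0],0.24],
    [[-130,236,0],0.287],
  ],
)

```text
time_s: 2.65
tool_pos: [0.5323, -0.0987, 0.2559]
tool_rot: [-179.9, -0.1, 9.9]
force: [1.0, -0.5, 0.0]
grip_width: 0.087
grasp_force: 0.0
```

Emit:
arm_command(
  series=[
    [[-6,40,0],0],
    [[-6,40,0],0],
    [[-6,40,0],0],
    [[-6,40,0],0],
    [[-6,40,0],0],
  ],
)

```text
time_s: 3.15
tool_pos: [0.5343, -0.1353, 0.2554]
tool_rot: [-180.0, 0.0, 10.1]
force: [0.6, -0.3, -0.6]
grip_width: 0.0873
grasp_force: 0.0
```

```bash
python3 - <<'E'
from h import *
im,d,W=cloud("wrist");cv2.imwrite("pics/w2.png",im);np.save("w2.npy",W);np.save("w2o.npy",env.get_obs()["tool_pos"])
b=np.nanmedian(W[...,2][abs(W[...,2])<.006]);print(b)
for lo,hi in((.012,.06),(.020,.028),(.034,.06)):
    m=((W[...,2]-b>lo)&(W[...,2]-b<hi)).astype(np.uint8)
    n,l,st,c=cv2.connectedComponentsWithStats(m)
    for k in range(1,n):
        if st[k,4]>200:
            p=W[l==k];r=cv2.minAreaRect((p[:,:2]*1000).astype(np.float32));print(st[k],np.round(r[0],1),np.round(r[1],1),round(r[2],2),p.mean(0).round(4),np.median(p[:,2]))
go((.56,-.15,.28),10)
E
```

```text
-2.676718422522928e-06
[  240     0   142   258 21668] [ 582.2 -148.9] [278.7 136. ] 6.33 [ 0.5642 -0.1523  0.0209] 0.016884810529748107
[ 519   59   41   34 1065] [ 684.8 -369.3] [40.5 24.1] 89.99 [ 0.6832 -0.362   0.0421] 0.04372775380567723
[   0  119   41   37 1177] [534.1 143.5] [32.2 22.4] 27.63 [0.5349 0.1377 0.0351] 0.03957799219029379
[ 410  164  110   72 4861] [ 549.4 -338. ] [ 47.  108.7] 28.7 [ 0.5508 -0.3327  0.0345] 0.03691102141290903
[  95  224   56   56 1847] [412.1  38.8] [45.1 69.3] 52.41 [0.4168 0.0342 0.018 ] 0.01809849969211641
[446 251  19  29 357] [ 474.7 -346.7] [34.5 12.7] 0.87 [ 0.4763 -0.3452  0.0344] 0.03524297836360413
[ 329   75   21  158 2039] [ 570.1 -190.2] [167.7  20.5] 14.57 [ 0.5769 -0.1883  0.0242] 0.024195684167295395
[ 250   76   21  158 2000] [ 555.1 -110.8] [167.2  20.8] 7.4 [ 0.5621 -0.1096  0.0242] 0.0241737017995573
[412 165  99  70 407] [ 561.8 -323.1] [ 42.  115.6] 51.93 [ 0.5516 -0.3133  0.0244] 0.024652803159793957
[522  59  38  34 992] [ 684.8 -369.3] [40.5 24.1] 89.99 [ 0.6832 -0.3627  0.0429] 0.043879344307693025
[ 268   73   27   86 1269] [ 601.5 -124.2] [82.3 25.4] 11.05 [ 0.6053 -0.1237  0.0368] 0.03662389837759156
[ 305   72   27   87 1288] [ 608.5 -160.6] [82.8 25.6] 12.62 [ 0.6118 -0.1589  0.0368] 0.03657637129314878
[292  93  16  18 264] [ 619.2 -139. ] [16. 15.] 11.18 [ 0.6191 -0.1389  0.0421] 0.03962621283336118
[  0 120  28  36 727] [534.1 143.7] [32.1 22.2] 28.06 [0.5338 0.1393 0.0422] 0.04329638084353926
[ 473  169   47   49 1575] [ 562.9 -363. ] [46.7 43.2] 28.95 [ 0.5643 -0.3622  0.038 ] 0.038239251472689195
[ 421  187   46   49 1547] [ 535.4 -313.4] [45.9 43.6] 28.75 [ 0.5358 -0.3114  0.0387] 0.039085480715661425
[449 254  15  26 231] [ 475.9 -346.6] [31.1 12. ] 3.47 [ 0.4761 -0.3464  0.0361] 0.036160935530031135
shift [ 22.8  18.8 -24.6] turn 0.0016 rot [-179.97    0.     10.09] f [-0.9 -0.3 -0. ] t 3.2
```

View pics/w2.png

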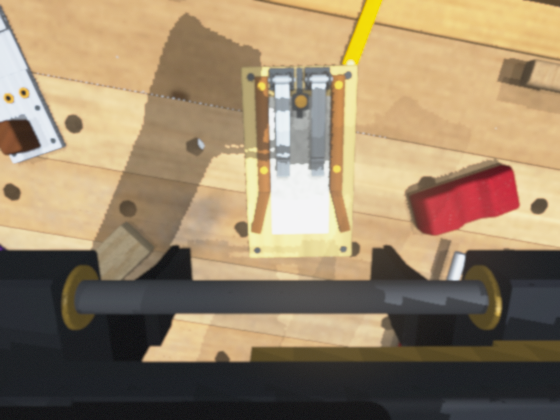

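```bash
python3 - <<'E'
from h import *
W=np.load("w2.npy");S=W[60:262,236:362].reshape(-1,3);z=S[:,2]
p=S[(z>.012)&(z<.06)&(S[:,0]>.42)];r=cv2.minAreaRect((p[:,:2]*1000).astype(np.float32));print(r)
for yaw in(10,10.5,11,11.5,12):
    a=np.radians(yaw);Rm=np.array([[np.cos(a),np.sin(a)],[-np.sin(a),np.cos(a)]]);q=(p[:,:2]-[.5513,-.1527])@Rm.T*1000
    print(yaw,np.percentile(q,[.5,99.5],axis=0).round(1).tolist(),q.min(0),q.max(0))
    f=p[:,2];k=(abs(f-.024)<.003)&(q[:,0]>-15)&(q[:,0]<90)
    for s in(1,-1):
        e=q[k&(q[:,1]*s>25)];print('  fence',s,np.polyfit(e[:,0],e[:,1],1).round(3))
E
```

```text
((553.85595703125, -152.14834594726562), (214.8404541015625, 120.28846740722656), 11.085672378540039)
10 [[-103.0, -59.2], [104.8, 59.9]] [-105.25833286  -61.51229226] [110.90289657  61.97168153]
  fence 1 [1.8000e-02 3.9034e+01]
  fence -1 [ 2.2000e-02 -3.8624e+01]
10.5 [[-102.8, -59.0], [104.8, 59.5]] [-105.03326374  -60.80968221] [110.49560233  61.08183177]
  fence 1 [9.000e-03 3.903e+01]
  fence -1 [ 1.4000e-02 -3.8636e+01]
11 [[-102.7, -59.0], [104.8, 59.3]] [-104.83985307  -60.16517634] [110.10270499  60.21229596]
  fence 1 [ 0.    39.015]
  fence -1 [ 5.0000e-03 -3.8636e+01]
11.5 [[-102.8, -59.1], [104.7, 59.3]] [-104.80847376  -60.8798833 ] [109.7014229   60.60587876]
  fence 1 [-8.0000e-03  3.9014e+01]
  fence -1 [-4.0000e-03 -3.8632e+01]
12 [[-102.7, -59.4], [104.8, 59.4]] [-105.13281849  -61.82366921] [109.29178662  61.39994368]
  fence 1 [-1.6000e-02  3.9009e+01]
  fence -1 [-1.4000e-02 -3.8604e+01]
```

```bash
python3 -c "
from h import *
go((.5338,.1455,.10),26.8)"
```

```text
shift [  48.7 -276.7  155.6] turn -0.2917 rot [-179.97    0.     10.09] f [-0.9 -0.3 -0. ] t 3.2
```

Emit:
arm_command(
  series=[
    [[8,-46,0],-0.06],
    [[16,-92,5],-0.12],
    [[24,-138,15],-0.18],
    [[33,-185,25],-0.24],
    [[41,-230,45],-0.29],
  ],
)

```text
time_s: 3.7
tool_pos: [0.5353, 0.0999, 0.2116]
tool_rot: [-180.0, -0.2, 26.8]
force: [1.4, -0.3, 0.6]
grip_width: 0.0869
grasp_force: 0.0
```

```bash
python3 -c "
from h import *
go((.5338,.1455,.09),26.8)"
```

```text
shift [ 18.8 -41.3 121.7] turn 0.0001 rot [-179.98   -0.22   26.8 ] f [ 1.4 -0.3  0.6] t 3.7
```

Emit:
arm_command(
  series=[
    [[7,-14,40],0],
    [[14,-28,80],0],
    [[20,-42,120],0],
    [[20,-42,120],0],
    [[20,-42,120],0],
  ],
)

```text
time_s: 4.2
tool_pos: [0.5338, 0.143, 0.0909]
tool_rot: [180.0, 0.1, 26.6]
force: [0.9, -0.1, 0.9]
grip_width: 0.0867
grasp_force: 0.0
```

```bash
python3 -c "
from h import *
go((.5338,.1455,.021),26.8)"
```

```text
shift [ 1.2 -2.3 69.9] turn -0.0032 rot [1.7996e+02 6.0000e-02 2.6620e+01] f [ 0.9 -0.1  0.9] t 4.2
```

Emit:
arm_command(
  series=[
    [[1,-2,20],-0.003],
    [[1,-2,45],-0.003],
    [[1,-2,62],-0.003],
    [[1,-2,70],-0.003],
    [[1,-2,70],-0.003],
  ],
)

```text
time_s: 4.7
tool_pos: [0.535, 0.1445, 0.0218]
tool_rot: [180.0, -0.1, 26.6]
force: [-0.0, -0.1, 0.5]
grip_width: 0.087
grasp_force: 0.0
```

Emit:
arm_command(
  series=[
    [[0,0,0],0],
    [[0,0,0],0],
    [[0,0,0],0],
    [[0,0,0],0],
    [[0,0,0],0],
  ],
  grip=1,
  grip_force=30,
)

```text
time_s: 5.2
tool_pos: [0.5341, 0.1452, 0.0209]
tool_rot: [-180.0, -0.0, 26.7]
force: [-0.2, -0.4, -1.1]
grip_width: 0.055
grasp_force: 0.0
```

Emit:
arm_command(
  series=[
    [[0,0,0],0],
    [[0,0,0],0],
    [[0,0,0],0],
    [[0,0,0],0],
    [[0,0,0],0],
  ],
)

```text
time_s: 5.7
tool_pos: [0.534, 0.145, 0.0205]
tool_rot: [-180.0, -0.0, 26.7]
force: [0.8, -0.1, -0.6]
grip_width: 0.022
grasp_force: 29.9
```

Emit:
arm_command(
  series=[
    [[0,0,0],0],
    [[0,0,0],0],
    [[0,0,-5],0],
    [[0,0,-15],0],
    [[0,0,-30],0],
  ],
  grip_force=55,
)

```text
time_s: 6.2
tool_pos: [0.5331, 0.1447, 0.0507]
tool_rot: [-180.0, 0.1, 26.7]
force: [0.3, 0.1, -2.5]
grip_width: 0.0218
grasp_force: 54.8
```

Emit:
arm_command(
  series=[
    [[0,0,-15],0],
    [[0,0,-30],0],
    [[0,0,-45],0],
    [[0,0,-60],0],
    [[0,0,-60],0],
  ],
)

```text
time_s: 6.7
tool_pos: [0.5358, 0.1456, 0.1135]
tool_rot: [180.0, -0.3, 26.7]
force: [0.2, -0.1, -1.0]
grip_width: 0.0215
grasp_force: 54.8
```

```bash
cat >> h.py <<'E'
def plate():
    "plate in the gripper, in the tool frame relative to the nominal grip"
    o=env.get_obs();im,d,W=cloud("wrist");R=Rr.from_euler('xyz',o["tool_rot"],degrees=True).as_matrix()
    q=(W-o["tool_pos"])@R*1000   # tool coords mm
    m=(q[...,0]>15)&(q[...,0]<150)&(abs(q[...,1])<45)&(q[...,2]<40)&(q[...,2]>-15)
    p=q[m]; t=p[(p[:,0]<55)&(p[:,0]>23)]
    s=np.polyfit(t[:,0],t[:,2],1);r=cv2.minAreaRect(p[:,:2].astype(np.float32))
    print("n",len(p),"top z at x=0,slope",s.round(3),"rect",np.round(r[0],1),np.round(r[1],1),round(r[2],2),"xmax",np.percentile(p[:,0],99.5),"y",np.percentile(p[:,1],[.5,99.5]))
    return im,p
E
python3 -c "
from h import *
im,p=plate();cv2.imwrite('pics/w3.png',im)
a=np.radians(11.1);u=np.array([np.cos(a),np.sin(a)])
g=np.array([.5515,-.1525])+u*(-.14-.053)
print(g);go((*g,.09),11.1)"
```

```text
n 32058 top z at x=0,slope [ 0.    10.216] rect [66.1 -0.7] [ 60.3 102.7] 89.44 xmax 116.58701266792237 y [-30.32420216  28.93289695]
[ 0.36211052 -0.18965674]
shift [-304.9  221.7   21.1] turn 0.2721 rot [-1.7999e+02 -1.6000e-01  2.6690e+01] f [-0.2  0.2 -2.8] t 6.75
```

View pics/w3.png

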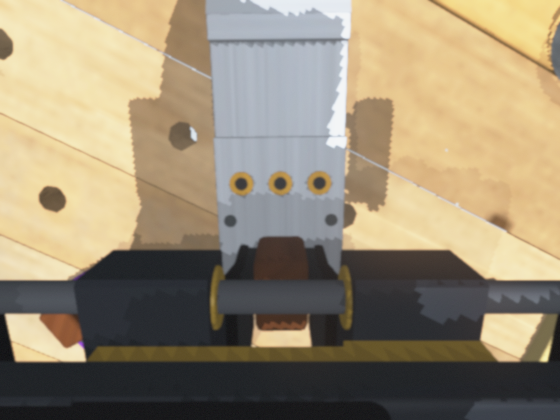

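Picture: the plate hangs level in the gripper, with its bushes at y≈183, recess at rows 40–137 and grip at (282,280). Moving to above the jig mouth.

```bash
cat >> h.py <<'E'
A=np.radians(11.1);U=np.array([np.cos(A),np.sin(A)]);V=np.array([-np.sin(A),np.cos(A)]);J=np.array([.5515,-.1525])
def tgt(xp,z,lat=-.0005):
    g=J+U*(xp-53)/1000+V*lat; go((*g,z),11.1)
def st():
    o=env.get_obs();d=o["tool_pos"][:2]-J
    print("plate x in jig %.1f lat %.1f z %.1f yaw %.2f"%(d@U*1000+53,d@V*1000,o["tool_pos"][2]*1000,o["tool_rot"][2]-11.1),"F jig",(o["force"][:2]@U).round(1),(o["force"][:2]@V).round(1),o["force"][2].round(1),"M",np.round(o["wrist_torque"],2),"w",o["grip_width"],"t",o["time_s"])
E
python3 -c "
from h import *
tgt(-98,.09)"
```

```text
shift [-264.6  233.5   21.2] turn 0.2721 rot [-1.7999e+02 -1.6000e-01  2.6690e+01] f [-0.2  0.2 -2.8] t 6.75
```

Emit:
arm_command(
  series=[
    [[-10,9,0],0.02],
    [[-35,31,0],0.05],
    [[-65,57,0],0.09],
    [[-95,84,0],0.13],
    [[-125,110,0],0.16],
  ],
)

```text
time_s: 7.25
tool_pos: [0.4695, -0.0119, 0.1094]
tool_rot: [-180.0, 0.1, 17.4]
force: [0.6, -0.0, -2.2]
grip_width: 0.0216
grasp_force: 54.9
```

```bash
python3 -c "
from h import *
tgt(-98,.09)"
```

```text
shift [-113.8  142.7   19.7] turn 0.1092 rot [-1.800e+02  1.400e-01  1.736e+01] f [ 0.6 -0.  -2.2] t 7.25
```

Emit:
arm_command(
  series=[
    [[-28,35,0],0.03],
    [[-56,70,0],0.06],
    [[-84,105,2],0.09],
    [[-104,130,5],0.105],
    [[-113,140,10],0.109],
  ],
)

```text
time_s: 7.75
tool_pos: [0.4031, -0.1807, 0.0998]
tool_rot: [-180.0, 0.1, 10.9]
force: [0.3, 0.4, -2.7]
grip_width: 0.0215
grasp_force: 54.9
```

Emit:
arm_command(
  series=[
    [[0,0,10],0],
    [[0,0,10],0],
    [[0,0,10],0],
    [[0,0,10],0],
    [[0,0,10],0],
  ],
)

```text
time_s: 8.25
tool_pos: [0.4066, -0.1762, 0.0907]
tool_rot: [180.0, -0.0, 11.4]
force: [-0.7, -0.0, -2.3]
grip_width: 0.0213
grasp_force: 54.9
```

```bash
python3 -c "
from h import *
plate();tgt(-98,.042);st()"
```

```text
n 32132 top z at x=0,slope [-0.    10.191] rect [66.2 -0.7] [ 60.6 102.7] 89.54 xmax 116.6266574401496 y [-30.37093538  28.89031253]
shift [-4.2  4.9 48.7] turn 0.0044 rot [ 1.7999e+02 -2.0000e-02  1.1350e+01] f [-0.5  0.6 -2.5] t 8.3
plate x in jig -93.8 lat 4.4 z 90.7 yaw 0.25 F jig -0.3 0.6 -2.5 M [-0.1   0.28  0.01] w 0.021790792302571728 t 8.3
```

Emit:
arm_command(
  series=[
    [[-2,2,10],0.004],
    [[-4,5,20],0.004],
    [[-4,5,30],0.004],
    [[-4,5,36],0.004],
    [[-4,5,36],0.004],
  ],
)

```text
time_s: 8.8
tool_pos: [0.402, -0.1825, 0.0532]
tool_rot: [-180.0, 0.2, 11.0]
force: [-0.1, 0.3, -2.5]
grip_width: 0.0216
grasp_force: 54.9
```

```bash
python3 -c "
from h import *
im,p=plate();cv2.imwrite('pics/w4.png',im);tgt(-98,.042);st()"
```

```text
n 39813 top z at x=0,slope [0.196 3.866] rect [69.4  0. ] [ 90.  108.8] 90.0 xmax 120.12516326006134 y [-44.42213173  44.41996869]
shift [ 0.9 -0.4 11.9] turn -0.0012 rot [-1.800e+02  9.000e-02  1.103e+01] f [ 0.7 -0.4 -1.8] t 8.85
plate x in jig -98.9 lat -0.9 z 53.9 yaw -0.07 F jig 0.7 -0.5 -1.8 M [-0.06  0.23 -0.03] w 0.02175085162723593 t 8.85
```

View pics/w4.png

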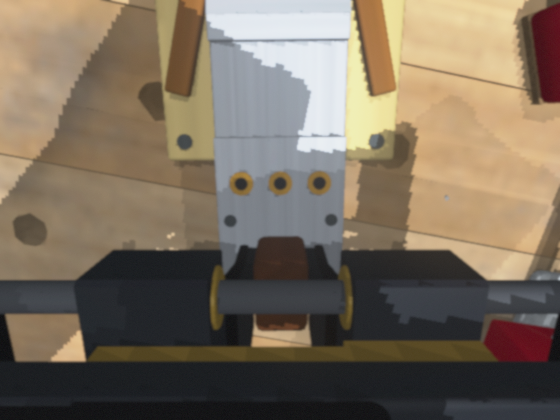

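Picture: the plate is centred on the bed, with bed edges at 168 and 396 and plate edges at 217 and 345. Lowering to contact.

Emit:
arm_command(
  series=[
    [[1,0,4],0],
    [[1,0,8],0],
    [[1,0,11],0],
    [[1,0,13],0],
    [[1,0,13],0],
  ],
)

```text
time_s: 9.35
tool_pos: [0.4039, -0.1824, 0.0413]
tool_rot: [-180.0, 0.0, 11.0]
force: [0.5, 0.0, -2.5]
grip_width: 0.0217
grasp_force: 54.8
```

Emit:
arm_command(
  series=[
    [[0,0,1],0],
    [[0,0,2],0],
    [[0,0,3],0],
    [[0,0,3],0],
    [[0,0,3],0],
  ],
)

```text
time_s: 9.85
tool_pos: [0.4041, -0.1824, 0.0385]
tool_rot: [-180.0, -0.0, 11.0]
force: [0.1, 0.0, -2.5]
grip_width: 0.0219
grasp_force: 54.8
```

```bash
python3 -c "
from h import *
st()"
```

```text
plate x in jig -97.4 lat -1.0 z 38.5 yaw -0.06 F jig 0.1 0.0 -2.5 M [-0.11  0.25 -0.  ] w 0.021922390635105572 t 9.85
```

Emit:
arm_command(
  series=[
    [[0,0,0.5],0],
    [[0,0,1],0],
    [[0,0,1.5],0],
    [[0,0,1.5],0],
    [[0,0,1.5],0],
  ],
)

```text
time_s: 10.35
tool_pos: [0.4041, -0.1824, 0.037]
tool_rot: [-180.0, -0.0, 11.0]
force: [-0.7, -0.8, -2.0]
grip_width: 0.0217
grasp_force: 54.8
```

Emit:
arm_command(
  series=[
    [[0,0,0.5],0],
    [[0,0,0.5],0],
    [[0,0,0.5],0],
    [[0,0,0.5],0],
    [[0,0,0.5],0],
  ],
)

```text
time_s: 10.85
tool_pos: [0.4042, -0.1824, 0.0366]
tool_rot: [-180.0, -0.0, 11.0]
force: [0.5, 0.5, -2.3]
grip_width: 0.0215
grasp_force: 54.8
```

Emit:
arm_command(
  series=[
    [[0,0,0.3],0],
    [[0,0,0.6],0],
    [[0,0,0.6],0],
    [[0,0,0.6],0],
    [[0,0,0.6],0],
  ],
)

```text
time_s: 11.35
tool_pos: [0.4044, -0.1825, 0.0362]
tool_rot: [180.0, -0.0, 11.0]
force: [-3.1, -0.0, 5.3]
grip_width: 0.0218
grasp_force: 54.9
```

Emit:
arm_command(
  series=[
    [[0,0,0.3],0],
    [[0,0,0.5],0],
    [[0,0,0.5],0],
    [[0,0,0.5],0],
    [[0,0,0.5],0],
  ],
)

```text
time_s: 11.85
tool_pos: [0.4046, -0.1826, 0.0361]
tool_rot: [-180.0, -0.0, 11.0]
force: [-3.5, -0.0, 8.9]
grip_width: 0.022
grasp_force: 54.9
```

Emit:
arm_command(
  series=[
    [[0,0,-0.6],0],
    [[4,0,-0.8],0],
    [[8,0,-0.8],0],
    [[12,0,-0.8],0],
    [[12,0,-0.8],0],
  ],
)

```text
time_s: 12.35
tool_pos: [0.4172, -0.1801, 0.0364]
tool_rot: [179.9, -0.1, 11.1]
force: [1.2, 0.9, 1.9]
grip_width: 0.0217
grasp_force: 54.9
```

```bash
python3 -c "
from h import *
st()"
```

```text
plate x in jig -84.1 lat -1.2 z 36.4 yaw -0.02 F jig 1.4 0.6 1.9 M [ 0.05 -0.09  0.04] w 0.02173989941390226 t 12.35
```

Emit:
arm_command(
  series=[
    [[4,-0.2,0],0],
    [[8,-0.4,0],0],
    [[12,-0.4,0],0],
    [[16,-0.4,0],0],
    [[19,-0.4,0],0],
  ],
)

```text
time_s: 12.85
tool_pos: [0.4346, -0.1764, 0.0365]
tool_rot: [180.0, 0.0, 11.0]
force: [-3.6, -0.6, 7.0]
grip_width: 0.0215
grasp_force: 54.9
```

```bash
python3 -c "
from h import *
st()"
```

```text
plate x in jig -66.3 lat -0.9 z 36.5 yaw -0.06 F jig -3.6 0.1 7.0 M [-0.22  0.78 -0.02] w 0.021508994173950656 t 12.85
```

Emit:
arm_command(
  series=[
    [[4,0,0],0],
    [[8,0,0],0],
    [[12,0,0],0],
    [[16,0,0],0],
    [[16,0,0],0],
  ],
)

```text
time_s: 13.35
tool_pos: [0.4482, -0.1742, 0.0365]
tool_rot: [-180.0, 0.3, 11.0]
force: [-9.7, -1.7, 15.0]
grip_width: 0.0214
grasp_force: 54.9
```

```bash
python3 -c "
from h import *
st()"
```

```text
plate x in jig -52.6 lat -1.4 z 36.5 yaw -0.10 F jig -9.9 0.2 15.0 M [-0.46  1.83 -0.04] w 0.02144283854171108 t 13.35
```

Emit:
arm_command(
  series=[
    [[3,0,-0.3],0],
    [[6,0,-0.5],0],
    [[9,0,-0.5],0],
    [[11,0,-0.5],0],
    [[11,0,-0.5],0],
  ],
)

```text
time_s: 13.85
tool_pos: [0.4596, -0.1716, 0.0365]
tool_rot: [-180.0, 0.2, 11.0]
force: [-4.7, -1.5, 6.9]
grip_width: 0.0215
grasp_force: 54.9
```

```bash
python3 -c "
from h import *
st()"
```

```text
plate x in jig -40.9 lat -1.1 z 36.5 yaw -0.09 F jig -4.8 -0.5 6.9 M [-0.36  1.14  0.02] w 0.021458798564507362 t 13.85
```

Emit:
arm_command(
  series=[
    [[1,0,-0.2],0],
    [[2,0,-0.4],0],
    [[3,0,-0.4],0],
    [[4,0,-0.4],0],
    [[4,0,-0.4],0],
  ],
)

```text
time_s: 14.35
tool_pos: [0.4662, -0.1693, 0.0369]
tool_rot: [180.0, -0.1, 11.1]
force: [4.1, 0.8, -4.7]
grip_width: 0.0219
grasp_force: 54.9
```

```bash
python3 -c "
from h import *
st()"
```

```text
plate x in jig -33.9 lat -0.1 z 36.9 yaw -0.01 F jig 4.2 0.0 -4.7 M [-0.02 -0.33 -0.09] w 0.02186163280648077 t 14.35
```

Emit:
arm_command(
  series=[
    [[0.5,0,0.3],0],
    [[1,0,0.3],0],
    [[1.5,0,0.3],0],
    [[2,0,0.3],0],
    [[2,0,0.3],0],
  ],
)

```text
time_s: 14.85
tool_pos: [0.4664, -0.1696, 0.0367]
tool_rot: [-180.0, 0.0, 11.1]
force: [0.1, 0.9, -2.7]
grip_width: 0.0215
grasp_force: 54.9
```

```bash
python3 -c "
from h import *
st()"
```

```text
plate x in jig -33.8 lat -0.4 z 36.7 yaw -0.04 F jig 0.3 0.8 -2.7 M [0.13 0.17 0.08] w 0.021477118642026533 t 14.85
```

Emit:
arm_command(
  series=[
    [[0.5,0,0],0],
    [[1,0,0],0],
    [[1.5,0,0],0],
    [[2,0,0],0],
    [[2,0,0],0],
  ],
)

```text
time_s: 15.35
tool_pos: [0.4684, -0.1696, 0.0367]
tool_rot: [-180.0, 0.0, 11.0]
force: [-2.2, -1.0, -1.8]
grip_width: 0.0217
grasp_force: 54.9
```

```bash
python3 -c "
from h import *
st()"
```

```text
plate x in jig -31.9 lat -0.8 z 36.7 yaw -0.07 F jig -2.4 -0.5 -1.8 M [-0.14  0.73  0.03] w 0.021678200569767568 t 15.35
```

Moving freely at about 2 N. Continuing in small steps.

Emit:
arm_command(
  series=[
    [[0.6,0,0],0],
    [[1.2,0,0],0],
    [[1.8,0,0],0],
    [[2.4,0,0],0],
    [[2.4,0,0],0],
  ],
)

```text
time_s: 15.85
tool_pos: [0.4713, -0.1689, 0.0368]
tool_rot: [180.0, -0.0, 11.1]
force: [-2.1, 0.1, -4.2]
grip_width: 0.0218
grasp_force: 54.8
```

Emit:
arm_command(
  series=[
    [[0.5,0,0],0],
    [[1,0,0],0],
    [[1.5,0,0],0],
    [[2,0,0],0],
    [[2,0,0],0],
  ],
)

```text
time_s: 16.35
tool_pos: [0.4733, -0.1685, 0.0368]
tool_rot: [-180.0, -0.0, 11.1]
force: [-2.4, -0.6, -4.1]
grip_width: 0.0217
grasp_force: 54.8
```

```bash
python3 -c "
from h import *
st()"
```

```text
plate x in jig -26.9 lat -0.6 z 36.8 yaw -0.05 F jig -2.5 -0.1 -4.1 M [-0.25  0.78  0.01] w 0.021699424700116897 t 16.35
```

Emit:
arm_command(
  series=[
    [[0.5,0,0],0],
    [[1,0,0],0],
    [[1.4,0,0],0],
    [[1.8,0,0],0],
    [[1.8,0,0],0],
  ],
)

```text
time_s: 16.85
tool_pos: [0.475, -0.1682, 0.0369]
tool_rot: [180.0, -0.0, 11.0]
force: [-1.9, -0.3, -4.4]
grip_width: 0.0215
grasp_force: 54.8
```

Emit:
arm_command(
  series=[
    [[0.5,0,0],0],
    [[1,0,0],0],
    [[1.4,0,0],0],
    [[1.8,0,0],0],
    [[1.8,0,0],0],
  ],
)

```text
time_s: 17.35
tool_pos: [0.4768, -0.1678, 0.0369]
tool_rot: [180.0, -0.0, 11.0]
force: [-2.1, -0.1, -4.9]
grip_width: 0.0221
grasp_force: 54.9
```

Emit:
arm_command(
  series=[
    [[0.5,0,0.2],0],
    [[1,0,0.2],0],
    [[1.4,0,0.2],0],
    [[1.8,0,0.2],0],
    [[1.8,0,0.2],0],
  ],
)

```text
time_s: 17.85
tool_pos: [0.4786, -0.1675, 0.0367]
tool_rot: [180.0, -0.0, 11.0]
force: [-2.2, -1.2, -3.8]
grip_width: 0.0214
grasp_force: 54.8
```

Emit:
arm_command(
  series=[
    [[0.5,0,0],0],
    [[1,0,0],0],
    [[1.4,0,0],0],
    [[1.8,0,0],0],
    [[1.8,0,0],0],
  ],
)

```text
time_s: 18.35
tool_pos: [0.4803, -0.1671, 0.0367]
tool_rot: [180.0, -0.0, 11.0]
force: [-2.4, 0.1, -3.5]
grip_width: 0.0214
grasp_force: 54.8
```

Emit:
arm_command(
  series=[
    [[0.5,0,0],0],
    [[1,0,0],0],
    [[1.4,0,0],0],
    [[1.8,0,0],0],
    [[1.8,0,0],0],
  ],
)

```text
time_s: 18.85
tool_pos: [0.4821, -0.1668, 0.0367]
tool_rot: [180.0, -0.0, 11.0]
force: [-1.6, -0.3, -3.6]
grip_width: 0.0218
grasp_force: 54.8
```

Emit:
arm_command(
  series=[
    [[0.5,0,0],0],
    [[1,0,0],0],
    [[1.4,0,0],0],
    [[1.8,0,0],0],
    [[1.8,0,0],0],
  ],
)

```text
time_s: 19.35
tool_pos: [0.4839, -0.1664, 0.0367]
tool_rot: [-180.0, -0.0, 11.1]
force: [-2.9, -0.4, -4.3]
grip_width: 0.0218
grasp_force: 54.8
```

```bash
python3 -c "
from h import *
st()"
```

```text
plate x in jig -16.0 lat -0.6 z 36.7 yaw -0.05 F jig -2.9 0.2 -4.3 M [-0.18  0.71  0.  ] w 0.021773593649312726 t 19.35
```

Emit:
arm_command(
  series=[
    [[0.5,0,0],0],
    [[1,0,0],0],
    [[1.4,0,0],0],
    [[1.8,0,0],0],
    [[1.8,0,0],0],
  ],
)

```text
time_s: 19.85
tool_pos: [0.4856, -0.1661, 0.0367]
tool_rot: [-180.0, -0.0, 11.1]
force: [-1.8, -0.2, -3.3]
grip_width: 0.0214
grasp_force: 54.8
```

Emit:
arm_command(
  series=[
    [[0.5,0,0],0],
    [[1,0,0],0],
    [[1.4,0,0],0],
    [[1.8,0,0],0],
    [[1.8,0,0],0],
  ],
)

```text
time_s: 20.35
tool_pos: [0.4865, -0.1659, 0.0365]
tool_rot: [-180.0, 0.1, 11.0]
force: [-5.2, -0.6, -1.9]
grip_width: 0.0218
grasp_force: 54.9
```

Stop felt at about x = -13.3. A gentle confirming push next.

Emit:
arm_command(
  series=[
    [[0.3,0,0],0],
    [[0.6,0,0],0],
    [[0.8,0,0],0],
    [[0.8,0,0],0],
    [[0.8,0,0],0],
  ],
)

```text
time_s: 20.85
tool_pos: [0.4865, -0.1659, 0.0365]
tool_rot: [-179.9, 0.2, 11.0]
force: [-7.4, -0.4, 0.0]
grip_width: 0.0218
grasp_force: 54.9
```

```bash
python3 -c "
from h import *
st()"
```

```text
plate x in jig -13.3 lat -0.7 z 36.5 yaw -0.08 F jig -7.3 1.0 0.0 M [-0.25  1.62  0.04] w 0.021763755761605164 t 20.85
```

Emit:
arm_command(
  series=[
    [[-0.8,0,0],0],
    [[-0.8,0,0],0],
    [[-0.8,0,0],0],
    [[-0.8,0,0],0],
    [[-0.8,0,0],0],
  ],
  grip=-0.3,
)

```text
time_s: 21.35
tool_pos: [0.4879, -0.1657, 0.0369]
tool_rot: [180.0, -0.1, 11.1]
force: [0.1, 0.6, -0.9]
grip_width: 0.0524
grasp_force: 0.0
```

Emit:
arm_command(
  series=[
    [[0,0,0],0],
    [[0,0,0],0],
    [[0,0,0],0],
    [[0,0,-5],0],
    [[0,0,-15],0],
  ],
)

```text
time_s: 21.85
tool_pos: [0.4867, -0.1657, 0.0516]
tool_rot: [-180.0, 0.1, 11.0]
force: [-0.4, -0.9, 0.3]
grip_width: 0.0567
grasp_force: 0.0
```

Emit:
arm_command(
  series=[
    [[0,0,-25],0],
    [[0,0,-60],0],
    [[0,0,-100],0],
    [[0,0,-135],0],
    [[0,0,-150],0],
  ],
)

```text
time_s: 22.35
tool_pos: [0.489, -0.1667, 0.2061]
tool_rot: [179.9, -0.4, 11.0]
force: [0.1, -0.1, -0.7]
grip_width: 0.0565
grasp_force: 0.0
```

Emit:
arm_command(
  series=[
    [[-20,0,0],0],
    [[-30,0,0],0],
    [[-30,0,0],0],
    [[-30,0,0],0],
    [[-30,0,0],0],
  ],
)

```text
time_s: 22.85
tool_pos: [0.4582, -0.1712, 0.2015]
tool_rot: [180.0, 0.0, 11.1]
force: [0.9, 0.5, -0.3]
grip_width: 0.0565
grasp_force: 0.0
```

```bash
python3 - <<'E'
from h import *
im,d,W=cloud("wrist")
q=np.stack([(W[...,:2]-J)@U,(W[...,:2]-J)@V,W[...,2]],-1)*1000
b=q[(abs(q[...,2]-26)<3)&(q[...,0]<-20)&(q[...,0]>-120)&(abs(q[...,1])<31)]
print("plate rear x",np.percentile(b[:,0],[.5,2]),"y",np.percentile(b[:,1],[1,99]),"z",np.median(b[:,2]))
g=q[(abs(q[...,2]-60)<4)&(q[...,0]<-30)&(q[...,0]>-110)&(abs(q[...,1])<20)];print("grip",g.mean(0),"expect -66.3")
for s in(1,-1):
    r=q[(abs(q[...,1]-18*s)<6)&(q[...,0]>4)&(q[...,0]<90)&(q[...,2]>27)]
    print("clip",s,[(x,np.median(r[abs(r[:,0]-x)<3][:,2]).round(1)) for x in(10,30,50,70)])
r0=np.load("w2.npy");q0=np.stack([(r0[...,:2]-J)@U,(r0[...,:2]-J)@V,r0[...,2]],-1)*1000
for s in(1,-1):
    r=q0[(abs(q0[...,1]-18*s)<6)&(q0[...,0]>4)&(q0[...,0]<90)&(q0[...,2]>20)]
    print("before",s,[(x,np.median(r[abs(r[:,0]-x)<3][:,2]).round(1)) for x in(10,30,50,70)])
c=im[0:300,140:440];cv2.imwrite("pics/end.png",cv2.resize(c,None,fx=2,fy=2))
st()
E
```

```text
plate rear x [-88.44888766 -86.87648293] y [-29.94951501  28.99739778] z 26.332076011962606
grip [-66.1288555   -0.45573804  59.8962338 ] expect -66.3
clip 1 [(10, np.float64(32.1)), (30, np.float64(37.2)), (50, np.float64(36.9)), (70, np.float64(nan))]
clip -1 [(10, np.float64(32.0)), (30, np.float64(37.2)), (50, np.float64(37.0)), (70, np.float64(nan))]
before 1 [(10, np.float64(356.4)), (30, np.float64(36.3)), (50, np.float64(36.6)), (70, np.float64(36.4))]
before -1 [(10, np.float64(356.3)), (30, np.float64(36.4)), (50, np.float64(36.5)), (70, np.float64(36.5))]
plate x in jig -42.2 lat -0.5 z 201.4 yaw -0.03 F jig -0.4 -0.0 1.0 M [-0.07  0.13  0.01] w 0.05671544981126995 t 22.9
  return _methods._mean(a, axis=axis, dtype=dtype,
  ret = ret.dtype.type(ret / rcount)
```

View pics/end.png

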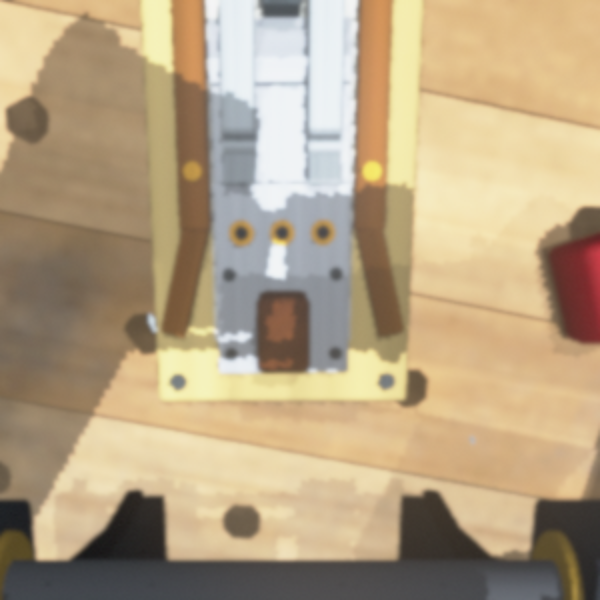

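The plate sits flat in the channel with both clips down in its recess, rollers at about (237,145) and (325,145). The grip measures at -66.1 mm against -66.3 mm expected, so the plate stayed home on release.

```bash
python3 -c "
from cell import env
print(env.sign_off())"
```

```text
the job is handed in; nothing more can be done
None
```

The plate is home against the end stop (found with its origin about 13 mm short of the jig's, confirming push about 7 N), both clips are down in its recess, and I let go and handed the job in at about 23 s.

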